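# Clamp a tin in the one-handed preparation board

## Task

Stand the food tin upright on the preparation board between its two V-jaws. Free the clamp knob, slide the movable jaw up and keep it pressed on the tin while you tighten the knob fully again, so that the tin stays gripped between both jaws for opening with one hand. Leave the salt shaker and the red pot standing where they are.

Things in the scene. Friction and masses are not known exactly. Their poses are not given: they have to be found in the camera images.
- prep_board: Preparation board fixed to the worktop: light wood, 180 (own x) x 300 mm (own y), top at z = 22 mm, flush metal T-track along its middle (own y). Origin under its centre, on the worktop. At the +y end a fixed metal V-jaw with dark rubber faces, 62 mm wide, 34 mm high; its 90-degree vee (48 wide, 24 mm deep) opens to -y, nose at y = +100 mm. The movable jaw comes from the -y side.
- tin_seat (a point): Point on the board's top where the centre of the tin's underside lies when the tin is seated in the fixed V-jaw: on the rail axis, 17 mm before the fixed jaw's nose, 22 mm over the worktop. Axes as the board's.
- movable_jaw: The movable jaw: a V-jaw 62 mm wide, 34 mm high and 42 mm deep, mirror image of the fixed one (opens to the board's +y), on a low metal carriage 102 mm long that bears the clamp knob behind the jaw. Origin on the board's top under its nose, on the rail axis; axes as the board's.
- jaw_slide (a joint): Opening of the movable jaw in m, between the noses of the two jaws: 0 = noses together, 0.115 = rear stop; grows as the jaw moves to the board's -y. About 0.033 when both vees touch the tin; the rubber gives about 1 mm when pressed. With the clamp free the jaw slides at about 3 N; with the knob tight it is held.
- clamp_knob (a joint): Angle of the clamp knob in rad about the vertical: 0 = fully tight, 1.5 = its loose end. Counter-clockwise seen from above frees it (the value grows), clockwise tightens it. The clamp starts to bite below about 0.55. Turning it takes 0.1 to 0.3 N m.
- knob_grip (a point): Centre of the knob's black T-bar, on the knob's axis, 71.5 mm over the worktop. The knob sits on the movable jaw's carriage, 70 mm behind the jaw's nose. The bar is 66 mm long (own y; along the rail when tight), 14 mm wide (own x), 22 mm high; gripped across its width from above it can be turned, and the jaw slid by it.
- food_tin: Printed food tin with a ring-pull top: an upright cylinder 57 mm in diameter, 72 mm high, about 180 g, closed. Origin at the centre of its underside, own z up.
- salt_shaker: Glass salt shaker with a grey top, 44 mm in diameter, 90 mm high; a bystander. Origin at the centre of its underside, own z up.
- red_pot: Red enamel pot without lid or handle, 68 mm in diameter, 81 mm high; a bystander. Origin at the centre of its underside, own z up.
There are look-alikes about, which are no part of the job. What is shaped like the food_tin but green or turquoise is not meant.

How it is judged (in metres and radians):
On the way, in this order (a step that is already met when the one before it is completed fails the run):
1. the clamp knob is turned free (value of joint clamp_knob above 0.7 rad), for 0.1 s.
2. the movable jaw is slid up against the tin, which stands in the fixed jaw (horizontal distance between food_tin and tin_seat below 0.004 m and value of joint jaw_slide below 0.037 m), for 0.1 s.
At the end, for the whole second after the job is handed in: The tin stands upright (within 3 degrees) on the board in the fixed V-jaw, within 4 mm of its seat; the movable jaw bears on it (opening under 35.5 mm, still pressing with at least 0.2 N); the clamp knob is tight (under 0.2 rad); the salt shaker and the red pot stand within 30 mm of where they were (horizontal distance between food_tin and tin_seat below 0.004 m and z of food_tin in the frame of tin_seat below 0.004 m and angle between food_tin's own z axis and vertical below 0.06 rad and value of joint jaw_slide below 0.0355 m and contact force between movable_jaw and food_tin above 0.2 N and value of joint clamp_knob below 0.2 rad and linear speed of food_tin below 0.02 m/s and distance of each of salt_shaker, red_pot from where it was at the start of the episode below 0.03 m and angle between each of salt_shaker, red_pot's own z axis and vertical below 0.2 rad); the robot touches nothing.
It fails at once if the salt shaker or the red pot is knocked over or carried off (distance of any of salt_shaker, red_pot from where it was at the start of the episode above 0.05 m).
It fails at once if the jaw is forced along while the knob is still tight (value of joint clamp_knob below 0.2 rad and velocity of joint jaw_slide below -0.02 m/s).
It also fails if it takes over 58 s, if anything falls off the work surface, if the arm or the gripper's body presses on something with over 40 N, if the wrist force passes 120 N, or if a joint passes its speed limit or range.

## Robot

A 6-joint arm with a two-finger parallel gripper is mounted at the origin on a cart in front of the work surface, level with it; the furniture and walls round the work are solid. World frame = base frame: x ahead of the robot, y to its left, z up, the work surface at z = 0. Lengths are in m, angles in degrees, forces in N, time in s.
With the tool pointing down it reaches from about 0.375 to 0.925 m from the base axis. Payload 5.7 kg.
Tool frame: the origin (TCP) lies midway between the tips of the shut fingers; the grasp point (between the pads) lies 19 mm behind it; z points along the fingers, y is the line along which they close (so a half turn about z gives the same grasp; the last joint's range is limited). The gripper opens to 88 mm and grips with 3 to 60 N. Pads are 20 mm wide; open, the fingers measure 115 mm over their backs; the gripper's body (75 mm by 178 mm) begins 61 mm behind the grasp point.
Start: joints at [63.134, 20.558, 86.54, -0, 72.909, -6.595], TCP at [0.208, 0.563, 0.223] pointing down, gripper open.
Joint ranges: [-170.27, 170.27], [-57.76, 135], [12.27, 136.19], [-55.21, 235.2], [11.17, 155.16], [-170.74, 170.74]. Speed limits (degrees/s): [136.94, 136.94, 180, 180, 180, 180].

## Interface

Orientations are given as a 3x3 rotation matrix whose columns are the frame's x, y, z axes.
In Python, from cell import env, vision, close_job gives the robot as it stands.
- The arm moves only by the tool servo_tool, never from a script. Its argument "moves" is one flat list of numbers, 5 for each row, row after row: the shift along the world's x, y, z each as a share of 3 cm, from -1 to 1, then the turn about the world's z as a share of 4 degrees, from -1 to 1, then the finger opening in mm, from 0 to 87.8. In form: [dx, dy, dz, spin, hand, dx, dy, dz, spin, hand, ...]. A call has 1 to 5 rows; each row shifts and turns the commanded pose from where the row before left it; what a row does not reach is not made up. A row lasts 1/10 s, in which the tool goes at most 50 mm and 8.59 degrees, less where a joint would pass 70% of its speed; a pose out of reach is approached as far as the arm can. A call with a number of a shift or a turn outside -1 to 1 is refused whole. A call with a gripper value outside its range is refused whole. The fingers move at their own pace and stop on an object; "grip_force" is the grip in N (left out, the last holds). Time passes only in rows, so rows that do not move let the fingers close. It gives the time, the measured TCP pose, the force, the opening and the grip force at its end, in the units of the state.
- env.get_state(): the state, without advancing time (a new reading comes with each control period).
- vision.snapshot(name): name is "scene" or "side" or "wrist"; returns (picture, depth): 400x640x3 uint8, blue, green, red; 400x640 float32, m along the optical axis (not along the pixel's ray), 0 where there is no reading.
- vision.calibration(name): a dict with "fx", "fy", "cx", "cy" (pixels), "dist_coeffs" ([k1, k2, p1, p2, k3] as OpenCV has them; the pictures are not rectified), "camera_from_world" (4x4, takes a point from world to camera coordinates); the wrist camera has in their place "T_tool_cam" (4x4, takes a point from camera to tool coordinates, whose origin is the TCP and whose axes are the flange's). Camera axes: x right, y up, looking along -z (the intrinsics and any distortion apply to the point x, -y, -z); pixel columns grow to the right and rows downward; lengths in m; the calibration is good to about 2 mm. A picture is of the moment at which its call begins: read the wrist's pose just before it. calibration takes no time and is no camera call.
- close_job(): hands the job in; it is judged then, once.
The state is a dict: "time_s": time; "joints": joint angles; "dq": joint speeds; "joint_torque": joint torques, N m; "eef_pos": TCP position; "orientation": TCP orientation; "ft_force": force on the tool from outside, world axes, zero at the start; "ft_torque": the same for the moment, N m; "width": opening from 0.0 (shut) to 1.0 (fully open); "grip_force": force on a finger pad.
Only numpy, scipy, OpenCV 4.12 (cv2) and the standard library are available. Lean on these libraries where they do the work, as an engineer would, in place of code of your own. Each camera call takes 0.05 s, during which the arm holds its last target. There are 200 camera calls.

## Working session

There is one attempt and no reset: what is moved stays moved. The work goes in short steps, Python scripts to look and compute and a tool call to move; the robot and the scene stay as the last step left them, time stands still between calls to the robot, and variables do not carry over. Pictures are saved under pics/ and viewed, at most 10 in all, crops included, and the job is handed in when it is done.

Besides the shell and the picture viewer there is one more tool, called after "Request:" as name(argument=value, ...) on one line, values as JSON. servo_tool: Moves the arm, as the interface text tells. Its arguments: {"type":"object","properties":{"moves":{"type":"array"},"grip_force":{"type":"number"}},"required":["moves"]}

```bash
mkdir -p pics; cat > h.py <<'E'
import numpy as np,cv2
from cell import env,vision,close_job
def Tcw(name,st=None):
    c=vision.calibration(name)
    if name=='wrist':
        st=st or env.get_state(); T=np.eye(4);T[:3,:3]=np.array(st['orientation']);T[:3,3]=st['eef_pos']
        return c,T@np.array(c['T_tool_cam'])
    return c,np.linalg.inv(np.array(c['camera_from_world']))
def ray(c,T,uv):
    K=np.array([[c['fx'],0,c['cx']],[0,c['fy'],c['cy']],[0,0,1]])
    p=cv2.undistortPoints(np.array(uv,float).reshape(-1,1,2),K,np.array(c['dist_coeffs'])).reshape(-1,2)
    d=np.c_[p[:,0],-p[:,1],-np.ones(len(p))]@T[:3,:3].T
    return T[:3,3],d
def at_z(c,T,uv,z):
    o,d=ray(c,T,uv); return o+d*((z-o[2])/d[:,2])[:,None]
def at_depth(c,T,uv,D):
    o,d=ray(c,T,uv); return o+d*np.array([D[int(v),int(u)] for u,v in uv])[:,None]
def snap(name):
    st=env.get_state(); im,D=vision.snapshot(name); c,T=Tcw(name,st)
    np.savez('pics/last_%s.npz'%name,im=im,D=D,T=T); return im,D,c,T
def load(name):
    f=np.load('pics/last_%s.npz'%name); return f['im'],f['D'],vision.calibration(name),f['T']
E
python3 - <<'E'
from h import *
for n in ('scene','side'):
    im,D,c,T=snap(n); cv2.imwrite(f'pics/{n}0.png',im); print(n,T.round(3).tolist(),c['fx'])
s=env.get_state();print(s['time_s'],np.round(s['orientation'],3).tolist(),s['width'])
E
```

```text
scene [[0.555, 0.609, -0.567, -0.311], [-0.832, 0.403, -0.382, -0.471], [-0.004, 0.684, 0.73, 1.02], [0.0, 0.0, 0.0, 1.0]] 489.8431104629455
side [[-0.959, 0.113, -0.261, 0.153], [-0.284, -0.322, 0.903, 0.907], [0.018, 0.94, 0.341, 0.413], [0.0, 0.0, 0.0, 1.0]] 377.5567425409933
0.1 [[-0.938, 0.346, -0.001], [0.346, 0.938, -0.001], [0.0, -0.002, -1.0]] 0.9995689848911956
```

View pics/scene0.png

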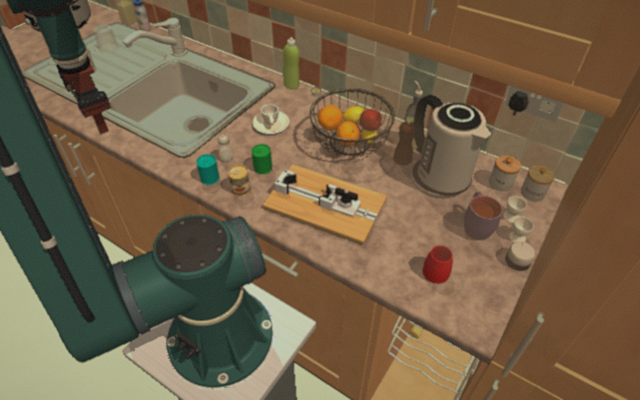

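View pics/side0.png

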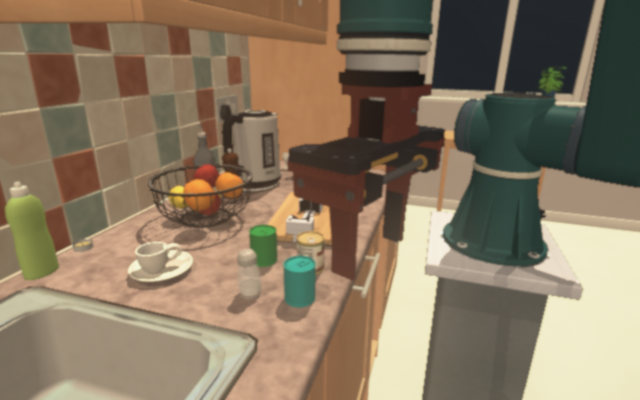

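Three objects are tin-shaped in the scene picture: turquoise (207,169), green (261,158), and a printed yellow/white one (238,180). The printed one fits the description. The shaker is at (224,150), the pot at (438,264), and the board around (325,202) with the fixed jaw at (287,183). I'll confirm in a crop and measure with depth.

```bash
python3 - <<'E'
from h import *
im,D,c,T=load('scene')
a=cv2.resize(im[135:245,190:390],None,fx=4,fy=4,interpolation=cv2.INTER_CUBIC)
cv2.imwrite('pics/crop0.png',a)
# board by depth/height: all points in region
vv,uu=np.mgrid[135:245,190:390]; uv=np.c_[uu.ravel(),vv.ravel()]
P=at_depth(c,T,uv,D); ok=D[uv[:,1],uv[:,0]]>0; P=P[ok];uv=uv[ok]
hsv=cv2.cvtColor(im,cv2.COLOR_BGR2HSV)[uv[:,1],uv[:,0]]
b=(abs(P[:,2]-.022)<.006)&(hsv[:,1]>110)
print(b.sum(),P[b].mean(0)); 
r=cv2.minAreaRect((P[b][:,:2]*1000).astype(np.float32));print(r,cv2.boxPoints(r))
def top(u0,u1,v0,v1,zmin):
    m=(uv[:,0]>=u0)&(uv[:,0]<u1)&(uv[:,1]>=v0)&(uv[:,1]<v1)
    z=np.percentile(P[m][:,2],95); t=m&(P[:,2]>max(zmin,z-.008)); print(z,t.sum(),P[t].mean(0),P[t].min(0),P[t].max(0))
top(227,251,165,196,.05);top(197,218,153,185,.05);top(250,273,143,175,.05);top(217,233,133,162,.05)
E
```

```text
3858 [0.44497479 0.01841104 0.02168296]
((432.718994140625, 56.44537353515625), (354.15362548828125, 546.3696899414062), 50.19987869262695) [[ 109.487076   95.269135]
 [ 529.2532   -254.46829 ]
 [ 755.9509     17.621613]
 [ 336.1848    367.35904 ]]
0.07167934945824528 274 [0.37507481 0.2553273  0.0690522 ] [0.34552826 0.22566518 0.06402634] [0.40509747 0.28459874 0.07607699]
0.072063055695428 254 [0.36128611 0.35710972 0.06915918] [0.33250205 0.3272818  0.06410726] [0.39157141 0.38724163 0.07687402]
0.071073460318577 242 [0.48002539 0.25580489 0.06869218] [0.45136586 0.22626776 0.06320581] [0.5097895  0.28605656 0.07479892]
0.08728059375406476 66 [0.45077635 0.36970364 0.08509862] [0.4373602  0.3560578  0.07955673] [0.46694746 0.38375356 0.09102353]
```

View pics/crop0.png

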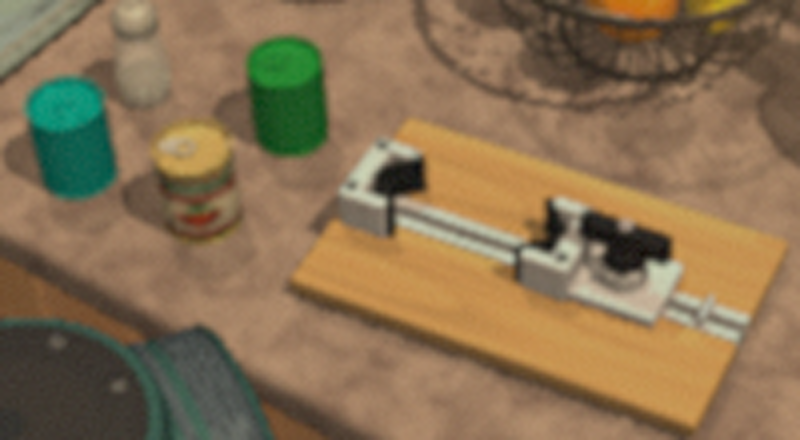

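The crop confirms it: the printed tin with a ring-pull and yellow lid is at about crop (195,180), flanked by turquoise (70,135) and green (288,95). The knob's T-bar lies along the rail, so it's tight. The board corners in the crop are (410,118), (787,240), (695,428) and (292,285).

```bash
python3 - <<'E'
from h import *
from scipy.optimize import least_squares
im,D,c,T=load('scene')
f=lambda L:[(190+(x+.5)/4-.5,135+(y+.5)/4-.5) for x,y in L]
C=at_z(c,T,f([(410,118),(787,240),(695,428),(292,285)]),.022)[:,:2]
print(C.round(4), [np.linalg.norm(C[i]-C[i-3]) for i in range(4)])
L=np.array([[.09,.15],[.09,-.15],[-.09,-.15],[-.09,.15]])
R=lambda a:np.array([[np.cos(a),-np.sin(a)],[np.sin(a),np.cos(a)]])
s=min((least_squares(lambda p:(L@R(p[2]).T+p[:2]-C).ravel(),[.5,0,a]) for a in (0,1.5,3,-1.5)),key=lambda s:s.cost)
p=s.x;print('board',p[:2],np.degrees(p[2]),(s.fun*1000).round(1))
# high points: knob bar, in board frame
vv,uu=np.mgrid[150:240,260:390];uv=np.c_[uu.ravel(),vv.ravel()];P=at_depth(c,T,uv,D)
B=(P[:,:2]-p[:2])@R(p[2])
ok=(abs(B[:,0])<.09)&(abs(B[:,1])<.15)
for lo,hi in((.074,.09),(.048,.062),(.065,.073)):
    m=ok&(P[:,2]>lo)&(P[:,2]<hi);b=B[m]
    for n,q in(('+',b[b[:,1]>.05]),('-',b[b[:,1]<=.05])):
        if len(q):print(lo,n,len(q),q.mean(0).round(4),q.min(0).round(4),q.max(0).round(4),P[m][:,2].mean())
seat=p[:2]+R(p[2])@[0,.083];print('seat',seat)
pot=at_depth(c,T,[(438,268)],D);print(pot, env.get_state()['eef_pos'])
E
```

```text
[[ 0.5265  0.178 ]
 [ 0.571  -0.1132]
 [ 0.3928 -0.1421]
 [ 0.3472  0.1486]] [np.float64(0.2946061762702406), np.float64(0.1805858802825164), np.float64(0.29425748171155186), np.float64(0.18170403507645533)]
board [0.45940431 0.01779973] 8.919758549677372 [-1.5  2.   0.5 -3.2  1.  -2.2 -0.   3.4]
0.074 - 126 [-0.0028 -0.0601] [-0.0108 -0.092 ] [ 0.0086 -0.0254] 0.08037083797326339
0.048 + 197 [-0.0012  0.1257] [-0.0325  0.102 ] [0.0314 0.145 ] 0.054514988705459344
0.048 - 244 [-0.0071 -0.0227] [-0.0354 -0.073 ] [0.033  0.0103] 0.054514988705459344
0.065 - 51 [-0.006  -0.0624] [-0.0101 -0.091 ] [ 0.0016 -0.0274] 0.06894381112341011
seat [0.44653507 0.09979596]
[[ 0.39388324 -0.34033753  0.06187027]] [0.20760688 0.56229803 0.22192564]
```

Request:
servo_tool(moves=[0.37, -0.68, 0, -1, 87, 0.37, -0.68, 0, -1, 87, 0.37, -0.68, 0, -1, 87, 0.37, -0.68, 0, -1, 87, 0.37, -0.68, 0, -1, 87])

```text
time_s: 0.6
eef_pos: [0.2635, 0.4597, 0.2222]
orientation: [[-0.761, 0.648, -0.001], [0.648, 0.761, -0.001], [-0.0, -0.001, -1.0]]
ft_force: [0.7, 0.3, 0.4]
width: 0.992
grip_force: 0.0
```

Request:
servo_tool(moves=[0.37, -0.68, 0, -1, 87, 0.37, -0.68, 0, -1, 87, 0.37, -0.68, 0, -1, 87, 0.37, -0.68, 0, -1, 87, 0.37, -0.68, 0, -1, 87])

```text
time_s: 1.1
eef_pos: [0.319, 0.3577, 0.2223]
orientation: [[-0.494, 0.87, -0.001], [0.87, 0.494, -0.0], [-0.0, -0.001, -1.0]]
ft_force: [-0.1, -0.1, 0.3]
width: 0.989
grip_force: 0.0
```

Request:
servo_tool(moves=[0.37, -0.68, 0, -1, 87, 0.37, -0.68, 0, -1, 87, 0.37, -0.68, 0, -1, 87, 0.37, -0.68, 0, -1, 87, 0.37, -0.68, 0, -1.0, 87])

```text
time_s: 1.6
eef_pos: [0.3744, 0.2558, 0.2224]
orientation: [[-0.166, 0.986, -0.001], [0.986, 0.166, -0.0], [-0.0, -0.001, -1.0]]
ft_force: [0.7, 0.1, -0.5]
width: 0.993
grip_force: 0.0
```

Request:
servo_tool(moves=[0, 0, 0, -0.2, 87, 0, 0, 0, 0, 87])

```text
time_s: 1.8
eef_pos: [0.3742, 0.2568, 0.2224]
orientation: [[-0.154, 0.988, -0.001], [0.988, 0.154, 0.0], [0.0, -0.001, -1.0]]
ft_force: [-0.5, -0.3, -0.2]
width: 0.991
grip_force: 0.0
```

```bash
python3 - <<'E'
from h import *
im,D,c,T=snap('wrist'); cv2.imwrite('pics/wrist1.png',im); print(T.round(3).tolist(),c['fx'])
uv=np.mgrid[0:640:2,0:400:2].reshape(2,-1).T
P=at_depth(c,T,uv,D); d=D[uv[:,1],uv[:,0]]
m=(d>0)&(abs(P[:,0]-.375)<.04)&(abs(P[:,1]-.255)<.04)&(P[:,2]>.062)&(P[:,2]<.08)
print(m.sum(),P[m].mean(0),P[m].min(0),P[m].max(0),np.median(P[m][:,2]))
print(cv2.minEnclosingCircle((P[m][:,:2]*1000).astype(np.float32)))
E
```

```text
[[0.988, -0.149, -0.039, 0.365], [0.154, 0.955, 0.255, 0.327], [-0.001, -0.258, 0.966, 0.385], [0.0, 0.0, 0.0, 1.0]] 316.3192733543056
605 [0.38065868 0.25731265 0.06968942] [0.35283072 0.22857803 0.06257177] [0.40890898 0.2853675  0.07398355] 0.06942778967980912
((380.4256286621094, 257.1085205078125), 28.59310531616211)
```

View pics/wrist1.png

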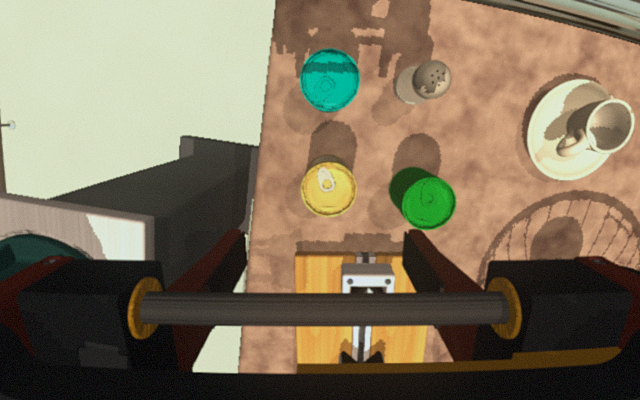

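The printed tin sits at (328,188), inside the gripper's span. The green tin at (428,203) and the shaker at (432,80) are clear of it. Descending.

Request:
servo_tool(moves=[0.12, 0, -1, 0, 87, 0, 0, -1, 0, 87, 0, 0, -1, 0, 87, 0, 0, -1, 0, 87, 0, 0, -1, 0, 87])

```text
time_s: 2.35
eef_pos: [0.3775, 0.2579, 0.0716]
orientation: [[-0.158, 0.988, 0.0], [0.988, 0.158, 0.001], [0.0, 0.0, -1.0]]
ft_force: [0.2, 0.5, -0.2]
width: 0.992
grip_force: 0.0
```

Request:
servo_tool(moves=[0, 0, -0.8, 0, 87, 0, 0, -0.27, 0, 87, 0, 0, 0, 0, 50, 0, 0, 0, 0, 50, 0, 0, 0, 0, 50], grip_force=25)

```text
time_s: 2.85
eef_pos: [0.3789, 0.2575, 0.0416]
orientation: [[-0.156, 0.988, 0.002], [0.988, 0.156, 0.001], [0.001, 0.002, -1.0]]
ft_force: [-0.5, -0.3, 0.3]
width: 0.755
grip_force: 0.0
```

Request:
servo_tool(moves=[0, 0, 0, 0, 50, 0, 0, 0, 0, 50, 0, 0, 0, 0, 50])

```text
time_s: 3.15
eef_pos: [0.3787, 0.2572, 0.0415]
orientation: [[-0.155, 0.988, 0.002], [0.988, 0.155, 0.001], [0.001, 0.002, -1.0]]
ft_force: [-0.4, 1.1, 7.9]
width: 0.649
grip_force: 25.0
```

Request:
servo_tool(moves=[0, 0, 1, 0, 50, 0, 0, 1, 0, 50, 0, 0, 1, 0, 50, 0.34, -0.84, 0, 0, 50, 0.34, -0.84, 0, 0, 50])

```text
time_s: 3.65
eef_pos: [0.3992, 0.2065, 0.132]
orientation: [[-0.157, 0.988, 0.003], [0.988, 0.157, 0.001], [0.001, 0.003, -1.0]]
ft_force: [0.2, -0.5, -1.9]
width: 0.645
grip_force: 25.0
```

Request:
servo_tool(moves=[0.34, -0.84, 0, 0, 50, 0.34, -0.84, 0, 0, 50, 0.34, -0.84, 0, 0, 50, 0.34, -0.84, 0, 0, 50, 0.34, -0.84, 0, 0, 50])

```text
time_s: 4.15
eef_pos: [0.4494, 0.0793, 0.1307]
orientation: [[-0.155, 0.988, 0.0], [0.988, 0.155, 0.0], [0.0, 0.0, -1.0]]
ft_force: [0.8, 0.2, -1.9]
width: 0.648
grip_force: 25.0
```

Request:
servo_tool(moves=[0, 0, 0, 0, 50, 0, 0, 0, 0, 50])

```text
time_s: 4.35
eef_pos: [0.4491, 0.0801, 0.1306]
orientation: [[-0.153, 0.988, -0.0], [0.988, 0.153, 0.0], [0.0, -0.0, -1.0]]
ft_force: [-0.2, 0.0, -1.5]
width: 0.648
grip_force: 25.0
```

```bash
python3 - <<'E'
from h import *
s=env.get_state();im,D,c,T=snap('wrist'); cv2.imwrite('pics/wrist2.png',im)
print(s['eef_pos'],s['width'])
p=np.array([.4594,.0178]);a=np.radians(8.92);R=np.array([[np.cos(a),-np.sin(a)],[np.sin(a),np.cos(a)]])
uv=np.mgrid[0:640:2,0:400:2].reshape(2,-1).T
P=at_depth(c,T,uv,D); d=D[uv[:,1],uv[:,0]];B=(P[:,:2]-p)@R
m=(d>0)&(abs(P[:,2]-.055)<.005)&(abs(B[:,0])<.06)&(B[:,1]>.07)&(B[:,1]<.17)
print('fixed jaw top',m.sum(),B[m].min(0),B[m].max(0),np.median(P[m][:,2]),cv2.minAreaRect((B[m]*1000).astype(np.float32)))
E
```

```text
[0.44912162 0.08007466 0.13057016] 0.6480797821911232
fixed jaw top 783 [-0.02398095  0.10385557] [0.03661662 0.14313298] 0.056222889766611384 ((6.3173065185546875, 123.47990417480469), (39.27482223510742, 60.583717346191406), 89.96949005126953)
```

View pics/wrist2.png

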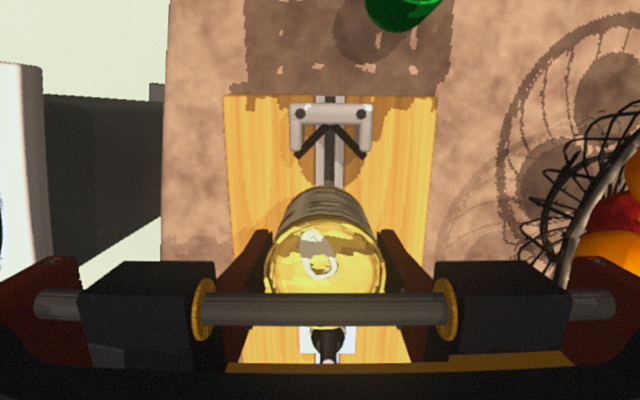

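The tin is held upright at about (325,265), and the fixed jaw's vee at (330,140) appears aligned or slightly right of it. I'll measure the tin and the jaw in the same picture to cancel camera bias.

```bash
python3 - <<'E'
from h import *
im,D,c,T=load('wrist');s=env.get_state()
p=np.array([.4594,.0178]);a=np.radians(8.92);R=np.array([[np.cos(a),-np.sin(a)],[np.sin(a),np.cos(a)]])
t=(np.array(s['eef_pos'][:2])-p)@R;print('tcp board',t)
uv=np.mgrid[0:640:1,0:400:1].reshape(2,-1).T
P=at_depth(c,T,uv,D); d=D[uv[:,1],uv[:,0]];B=(P[:,:2]-p)@R
hsv=cv2.cvtColor(im,cv2.COLOR_BGR2HSV)[uv[:,1],uv[:,0]]
m=(d>0)&(abs(P[:,2]-.16)<.012)&(np.hypot(*(B-t).T)<.036)&(hsv[:,1]>70)&(hsv[:,0]<35)&(hsv[:,0]>15)
print(m.sum(),np.median(P[m][:,2]),cv2.minEnclosingCircle((B[m]*1000).astype(np.float32)))
# tin silhouette edges at ring, and jaw edges by pixel
print('tin top L/R',(at_z(c,T,[(265,265),(383,265)],.1625)[:,:2]-p)@R)
print('jaw L/R, vee bottom, noses',(at_z(c,T,[(290,125),(373,125),(331,128),(297,157),(367,157)],.056)[:,:2]-p)@R)
print('board L/R',(at_z(c,T,[(224,97),(437,97),(230,250),(426,250)],.022)[:,:2]-p)@R)
E
```

```text
tcp board [-0.00076519  0.06367036]
8234 0.1583448058928369 ((-0.7265982031822205, 67.30467224121094), 33.988365173339844)
tin top L/R [[-0.02541475  0.06900013]
 [ 0.02822603  0.06891718]]
jaw L/R, vee bottom, noses [[-0.02350663  0.12826492]
 [ 0.03732569  0.12819547]
 [ 0.0065355   0.12601508]
 [-0.01888853  0.1047701 ]
 [ 0.03361813  0.10469949]]
board L/R [[-0.08123076  0.15058982]
 [ 0.09490964  0.15040612]
 [-0.08657376  0.01430439]
 [ 0.09636851  0.01396429]]
```

In one frame the jaw's axis lies about 5 mm to the +x side of the tin. I'll shift 5 mm in x and lower.

Request:
servo_tool(moves=[0.17, 0.03, -0.5, 0, 50, 0, 0, -0.8, 0, 50, 0, 0, -0.6, 0, 50, 0, 0, -0.2, 0, 50, 0, 0, 0, 0, 50])

```text
time_s: 4.9
eef_pos: [0.4533, 0.082, 0.0669]
orientation: [[-0.156, 0.988, -0.002], [0.988, 0.156, 0.0], [0.0, -0.002, -1.0]]
ft_force: [0.5, -0.5, -1.4]
width: 0.649
grip_force: 25.0
```

Request:
servo_tool(moves=[0, 0, -0.06, 0, 50, 0, 0, -0.04, 0, 50, 0, 0, 0, 0, 50])

```text
time_s: 5.2
eef_pos: [0.4549, 0.0814, 0.065]
orientation: [[-0.155, 0.988, 0.001], [0.988, 0.155, 0.0], [-0.0, 0.001, -1.0]]
ft_force: [0.7, -0.6, -1.5]
width: 0.646
grip_force: 25.0
```

Request:
servo_tool(moves=[0, 0, -0.03, 0, 50, -0.04, 0.25, 0, 0, 50, -0.04, 0.25, 0, 0, 50, 0, 0, 0, 0, 50])

```text
time_s: 5.6
eef_pos: [0.4517, 0.0973, 0.0637]
orientation: [[-0.156, 0.988, -0.0], [0.988, 0.156, 0.0], [0.0, -0.0, -1.0]]
ft_force: [-0.8, 0.0, -0.9]
width: 0.645
grip_force: 25.0
```

Request:
servo_tool(moves=[-0.01, 0.04, 0, 0, 50, -0.01, 0.03, 0, 0, 50, 0, 0, 0, 0, 50])

```text
time_s: 5.9
eef_pos: [0.4514, 0.0985, 0.0636]
orientation: [[-0.155, 0.988, -0.0], [0.988, 0.155, -0.0], [0.0, -0.0, -1.0]]
ft_force: [-0.3, 0.1, -1.1]
width: 0.65
grip_force: 25.0
```

Request:
servo_tool(moves=[-0.01, 0.04, 0, 0, 50, -0.01, 0.03, 0, 0, 50, 0, 0, 0, 0, 50])

```text
time_s: 6.2
eef_pos: [0.4508, 0.1005, 0.0636]
orientation: [[-0.155, 0.988, -0.0], [0.988, 0.155, 0.0], [0.0, -0.0, -1.0]]
ft_force: [0.4, -0.2, -2.5]
width: 0.647
grip_force: 25.0
```

Request:
servo_tool(moves=[-0.01, 0.04, 0, 0, 50, -0.01, 0.03, 0, 0, 50, 0, 0, 0, 0, 50])

```text
time_s: 6.5
eef_pos: [0.4502, 0.1027, 0.0636]
orientation: [[-0.155, 0.988, -0.0], [0.988, 0.155, 0.0], [0.0, -0.0, -1.0]]
ft_force: [1.1, -0.3, -2.2]
width: 0.65
grip_force: 25.0
```

Request:
servo_tool(moves=[-0.01, 0.04, 0, 0, 50, 0, 0.03, 0, 0, 50, 0, 0, 0, 0, 50])

```text
time_s: 6.8
eef_pos: [0.4499, 0.104, 0.0637]
orientation: [[-0.156, 0.988, -0.0], [0.988, 0.156, -0.001], [-0.001, -0.0, -1.0]]
ft_force: [0.7, -5.2, -1.0]
width: 0.646
grip_force: 25.0
```

Request:
servo_tool(moves=[0, 0.03, 0, 0, 50, -0.01, 0.03, 0, 0, 50, 0, 0, 0, 0, 50])

```text
time_s: 7.1
eef_pos: [0.4498, 0.1045, 0.0638]
orientation: [[-0.157, 0.988, -0.0], [0.988, 0.157, -0.003], [-0.003, -0.001, -1.0]]
ft_force: [1.2, -12.0, 0.5]
width: 0.649
grip_force: 25.0
```

Request:
servo_tool(moves=[0, -0.03, 0, 0, 50, 0, 0, 0, 0, 87, 0, 0, 0, 0, 87, 0, 0, 0, 0, 87, 0, 0, 0, 0, 87])

```text
time_s: 7.6
eef_pos: [0.4498, 0.1059, 0.0637]
orientation: [[-0.155, 0.988, 0.0], [0.988, 0.155, 0.0], [0.0, 0.0, -1.0]]
ft_force: [-0.4, 0.8, 1.2]
width: 0.967
grip_force: 0.0
```

Request:
servo_tool(moves=[0, 0, 0.5, 0, 87, 0, 0, 1, 0, 87, 0, 0, 1, 0, 87, 0, 0, 0.7, 0, 87, 0.14, -0.93, 0, 0, 87])

```text
time_s: 8.1
eef_pos: [0.4558, 0.0795, 0.1625]
orientation: [[-0.158, 0.987, 0.006], [0.987, 0.158, 0.001], [0.0, 0.006, -1.0]]
ft_force: [0.9, 0.2, 0.2]
width: 0.989
grip_force: 0.0
```

Request:
servo_tool(moves=[0.14, -0.93, 0, 0, 87, 0.14, -0.93, 0, 0, 87, 0.14, -0.93, 0, 0, 87, 0.14, -0.93, 0, 0, 87, 0, 0, 0, 0, 87])

```text
time_s: 8.6
eef_pos: [0.4717, -0.0364, 0.1598]
orientation: [[-0.153, 0.988, 0.001], [0.988, 0.153, -0.001], [-0.001, 0.001, -1.0]]
ft_force: [0.1, 0.2, -0.2]
width: 0.989
grip_force: 0.0
```

```bash
python3 - <<'E'
from h import *
s=env.get_state();im,D,c,T=snap('wrist'); cv2.imwrite('pics/wrist3.png',im);print(s['eef_pos'],s['width'],s['joints'])
p=np.array([.4594,.0178]);a=np.radians(8.92);R=np.array([[np.cos(a),-np.sin(a)],[np.sin(a),np.cos(a)]])
print('tcp',(np.array(s['eef_pos'][:2])-p)@R)
uv=np.mgrid[0:640,0:400].reshape(2,-1).T
P=at_depth(c,T,uv,D); d=D[uv[:,1],uv[:,0]];B=(P[:,:2]-p)@R
def rep(n,zlo,zhi,y0,y1,w=.04):
    m=(d>0)&(P[:,2]>zlo)&(P[:,2]<zhi)&(abs(B[:,0])<w)&(B[:,1]>y0)&(B[:,1]<y1)
    if m.sum(): print(n,m.sum(),B[m].min(0),B[m].max(0),np.median(P[m][:,2]),cv2.minAreaRect((B[m]*1000).astype(np.float32)))
rep('bar',.075,.09,-.11,0,.03);rep('mjaw',.05,.06,-.05,.04);rep('fjaw',.05,.06,.09,.17)
rep('tin',.087,.1,.03,.13)
E
```

```text
[ 0.47171944 -0.03640631  0.15981313] 0.9889778818546081 [-1.27495824e+01  1.43576179e+01  1.06253475e+02 -5.32483213e-02
  5.93070586e+01 -2.15051132e+01]
tcp [ 0.00376547 -0.05546092]
bar 1347 [-0.00261812 -0.08965376] [ 0.01136053 -0.02493991] 0.08229825205223107 ((4.32124137878418, -57.3024787902832), (13.975462913513184, 64.71328735351562), 0.15215596556663513)
mjaw 2521 [-0.02611725 -0.04982244] [0.03607091 0.01120573] 0.056068359550660196 ((4.735857009887695, -19.55213737487793), (60.865272521972656, 62.226234436035156), 89.21817779541016)
tin 3808 [-0.02236131  0.0571235 ] [0.03418491 0.09203323] 0.09135351266141317 ((5.768514633178711, 74.50099182128906), (34.78398132324219, 56.50685119628906), 89.2379379272461)
```

View pics/wrist3.png

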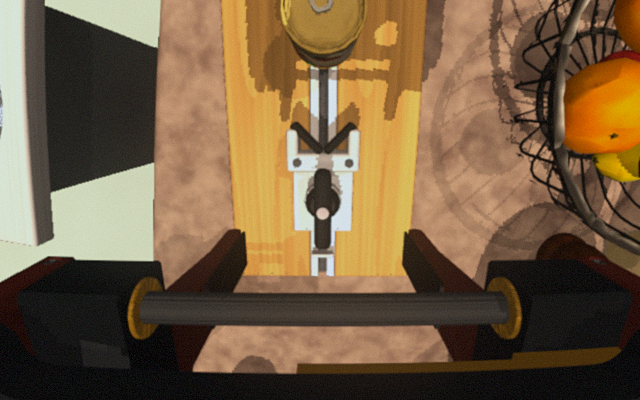

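The tin stands at (322,10) and is aligned. The bar at (323,208) lies along the rail and is centred under the TCP. Descending to grip the bar.

Request:
servo_tool(moves=[0, -0.03, -1, 0, 87, 0, 0, -1, 0, 87, 0, 0, -0.8, 0, 87, 0, 0, -0.4, 0, 87, 0, 0, -0.1, 0, 10], grip_force=50)

```text
time_s: 9.15
eef_pos: [0.469, -0.0333, 0.0592]
orientation: [[-0.156, 0.988, -0.004], [0.988, 0.156, 0.001], [0.002, -0.003, -1.0]]
ft_force: [-0.4, 1.1, 0.3]
width: 0.933
grip_force: 0.0
```

Request:
servo_tool(moves=[0, 0, 0, 0, 10, 0, 0, 0, 0, 10, 0, 0, 0, 0, 10, 0, 0, 0, 0, 10, 0, 0, 0, 0, 10])

```text
time_s: 9.65
eef_pos: [0.471, -0.0349, 0.0611]
orientation: [[-0.155, 0.988, 0.001], [0.988, 0.155, -0.0], [-0.0, 0.001, -1.0]]
ft_force: [0.5, 0.4, 0.0]
width: 0.481
grip_force: 0.0
```

Request:
servo_tool(moves=[0, 0, 0, 0, 10, 0, 0, 0, 0, 10, 0, 0, 0, 0, 10])

```text
time_s: 9.95
eef_pos: [0.4701, -0.0349, 0.0606]
orientation: [[-0.155, 0.988, -0.001], [0.988, 0.155, -0.0], [0.0, -0.001, -1.0]]
ft_force: [0.3, 0.2, 17.3]
width: 0.226
grip_force: 24.7
```

Request:
servo_tool(moves=[0, 0, 0, 0, 10, 0, 0, 0, 0, 10, 0, 0, 0, 0, 10])

```text
time_s: 10.25
eef_pos: [0.4701, -0.0348, 0.0615]
orientation: [[-0.155, 0.988, -0.001], [0.988, 0.155, -0.0], [0.0, -0.001, -1.0]]
ft_force: [-5.0, 0.2, 14.6]
width: 0.158
grip_force: 88.8
```

Request:
servo_tool(moves=[-0.02, 0, 0, 0, 10, 0, 0, 0, 0.5, 10, 0, 0, 0, 1, 10, 0, 0, 0, 1, 10, 0, 0, 0, 1, 10])

```text
time_s: 10.75
eef_pos: [0.4689, -0.0351, 0.0615]
orientation: [[-0.392, 0.92, -0.002], [0.92, 0.392, -0.001], [0.0, -0.002, -1.0]]
ft_force: [-7.3, -1.5, 18.5]
width: 0.152
grip_force: 88.9
```

Request:
servo_tool(moves=[0, 0, 0, 1, 10, 0, 0, 0, 1, 10, 0, 0, 0, 1, 10, 0, 0, 0, 1, 10, 0, 0, 0, 1, 10])

```text
time_s: 11.25
eef_pos: [0.4674, -0.0353, 0.0616]
orientation: [[-0.684, 0.73, -0.005], [0.73, 0.684, -0.001], [0.002, -0.004, -1.0]]
ft_force: [-11.1, -3.7, 23.4]
width: 0.159
grip_force: 89.2
```

Request:
servo_tool(moves=[-0.04, -0.01, 0.04, 0, 10, -0.03, -0.01, 0.03, 0, 10, 0, 0, 0, 0, 10], grip_force=40)

```text
time_s: 11.55
eef_pos: [0.4671, -0.0353, 0.062]
orientation: [[-0.681, 0.732, -0.002], [0.732, 0.681, 0.0], [0.001, -0.001, -1.0]]
ft_force: [-0.7, -1.0, -10.1]
width: 0.158
grip_force: 76.6
```

Request:
servo_tool(moves=[0, 0, 0, 1, 10, 0, 0, 0, 1, 10, 0, 0, 0, 1, 10, 0, 0, 0, 1, 10, 0, 0, 0, 0, 10])

```text
time_s: 12.05
eef_pos: [0.4661, -0.0354, 0.062]
orientation: [[-0.858, 0.514, -0.004], [0.514, 0.858, -0.0], [0.003, -0.002, -1.0]]
ft_force: [-4.0, -2.3, -6.8]
width: 0.156
grip_force: 76.8
```

Request:
servo_tool(moves=[-0.02, -0.01, -0.01, 1, 10, -0.02, -0.01, 0, 1, 10, 0, 0, 0, 1, 10, 0, 0, 0, 1, 10, 0, 0, 0, 0, 10])

```text
time_s: 12.55
eef_pos: [0.4653, -0.0361, 0.0619]
orientation: [[-0.966, 0.259, -0.003], [0.259, 0.966, -0.0], [0.003, -0.001, -1.0]]
ft_force: [-4.9, -2.8, -4.2]
width: 0.153
grip_force: 76.8
```

Request:
servo_tool(moves=[-0.02, 0.15, 0, 0, 10, -0.05, 0.3, 0, 0, 10, -0.05, 0.3, 0, 0, 10, 0, 0, 0, 0, 10])

```text
time_s: 12.95
eef_pos: [0.4618, -0.0123, 0.0619]
orientation: [[-0.965, 0.26, -0.002], [0.26, 0.965, 0.001], [0.003, 0.0, -1.0]]
ft_force: [-3.2, 2.2, -5.8]
width: 0.158
grip_force: 76.8
```

Request:
servo_tool(moves=[-0.05, 0.3, 0, 0, 10, -0.05, 0.3, 0, 0, 10, -0.04, 0.25, 0, 0, 10, 0, 0, 0, 0, 10])

```text
time_s: 13.35
eef_pos: [0.4581, 0.0132, 0.062]
orientation: [[-0.966, 0.26, -0.002], [0.26, 0.966, 0.001], [0.002, 0.001, -1.0]]
ft_force: [-3.4, 2.6, -9.8]
width: 0.157
grip_force: 76.6
```

Request:
servo_tool(moves=[-0.01, 0.1, 0, 0, 10, -0.01, 0.05, 0, 0, 10, 0, 0, 0, 0, 10])

```text
time_s: 13.65
eef_pos: [0.4576, 0.0166, 0.0621]
orientation: [[-0.966, 0.26, -0.002], [0.26, 0.966, 0.0], [0.001, -0.0, -1.0]]
ft_force: [-4.0, -2.0, -13.9]
width: 0.156
grip_force: 76.5
```

Request:
servo_tool(moves=[-0.01, 0.06, -0.01, 0, 10, -0.01, 0.04, -0.01, 0, 10, 0, 0, 0, 0, 10])

```text
time_s: 13.95
eef_pos: [0.4573, 0.0186, 0.062]
orientation: [[-0.966, 0.259, -0.001], [0.259, 0.966, -0.002], [0.0, -0.002, -1.0]]
ft_force: [-5.1, -7.1, -7.4]
width: 0.155
grip_force: 76.6
```

Request:
servo_tool(moves=[-0.01, 0.03, 0, 0, 10, 0, 0.03, 0, 0, 10, 0, 0, 0, 0, 10])

```text
time_s: 14.25
eef_pos: [0.4573, 0.0188, 0.062]
orientation: [[-0.966, 0.258, -0.001], [0.258, 0.966, -0.004], [-0.001, -0.004, -1.0]]
ft_force: [-6.2, -14.8, -8.3]
width: 0.155
grip_force: 75.8
```

The jaw has stopped firmly on the tin at 15 N. Tightening while I keep pressing.

Request:
servo_tool(moves=[0, 0.02, 0, -0.5, 10, 0.01, 0, 0, -1, 10, 0.01, 0, 0, -1, 10, 0.01, 0, 0, -1, 10, 0.01, 0, 0, -1, 10])

```text
time_s: 14.75
eef_pos: [0.458, 0.0202, 0.062]
orientation: [[-0.837, 0.547, -0.001], [0.547, 0.837, -0.002], [-0.0, -0.003, -1.0]]
ft_force: [-6.2, -9.4, -6.8]
width: 0.155
grip_force: 75.9
```

Request:
servo_tool(moves=[0.01, 0, 0, -1, 10, 0.01, 0, 0, -1, 10, 0.01, 0, 0, -1, 10, 0.01, 0, 0, -1, 10, 0, 0, 0, 0, 10])

```text
time_s: 15.25
eef_pos: [0.459, 0.0213, 0.062]
orientation: [[-0.654, 0.757, -0.002], [0.757, 0.654, -0.001], [0.0, -0.002, -1.0]]
ft_force: [-6.8, -5.6, -5.9]
width: 0.153
grip_force: 75.9
```

Request:
servo_tool(moves=[0.01, 0.06, 0, 0, 10, 0, 0.04, 0, 0, 10, 0, 0, 0, 0, 10])

```text
time_s: 15.55
eef_pos: [0.4591, 0.0216, 0.062]
orientation: [[-0.657, 0.754, -0.002], [0.754, 0.657, -0.005], [-0.003, -0.005, -1.0]]
ft_force: [-8.4, -20.8, -5.8]
width: 0.154
grip_force: 75.9
```

Request:
servo_tool(moves=[0.02, 0.02, 0, -1, 10, 0.02, 0.02, 0, -1, 10, 0.02, 0.01, 0, -1, 10, 0, 0, 0, 0, 10])

```text
time_s: 15.95
eef_pos: [0.46, 0.0223, 0.0619]
orientation: [[-0.485, 0.875, -0.004], [0.875, 0.485, -0.007], [-0.004, -0.007, -1.0]]
ft_force: [-10.0, -25.7, -4.0]
width: 0.152
grip_force: 76.0
```

Request:
servo_tool(moves=[0, 0, 0, -1, 10, 0, 0, 0, -1, 10, 0, 0, 0, -1, 10, 0, 0, 0, -1, 10, 0, 0, 0, -1, 10])

```text
time_s: 16.45
eef_pos: [0.4617, 0.0228, 0.0619]
orientation: [[-0.155, 0.988, -0.001], [0.988, 0.155, -0.006], [-0.005, -0.002, -1.0]]
ft_force: [-5.7, -20.8, -10.8]
width: 0.159
grip_force: 75.6
```

Request:
servo_tool(moves=[0, 0, 0, -0.5, 10, 0, 0, 0, -0.5, 10, 0, 0, 0, 0, 10])

```text
time_s: 16.75
eef_pos: [0.4619, 0.0228, 0.0619]
orientation: [[-0.09, 0.996, -0.001], [0.996, 0.09, -0.006], [-0.006, -0.001, -1.0]]
ft_force: [-5.0, -19.3, -10.4]
width: 0.154
grip_force: 76.2
```

Request:
servo_tool(moves=[0, 0, 0, -0.5, 10, 0, 0, 0, 0, 10, -0.01, -0.06, 0, 0.5, 10, -0.03, -0.06, 0, 0.5, 10, 0, 0, 0, 0, 10])

```text
time_s: 17.25
eef_pos: [0.4616, 0.0226, 0.0621]
orientation: [[-0.121, 0.993, 0.001], [0.993, 0.121, 0.0], [-0.0, 0.001, -1.0]]
ft_force: [-1.3, -0.8, -10.2]
width: 0.155
grip_force: 59.5
```

Request:
servo_tool(moves=[0, 0, 0, 0, 80, 0, 0, 0, 0, 80, 0, 0, 0, 0, 80, 0, 0, 0, 0, 80, 0, 0, 0.5, 0, 80])

```text
time_s: 17.75
eef_pos: [0.46, 0.0229, 0.0761]
orientation: [[-0.12, 0.993, -0.002], [0.993, 0.12, 0.0], [0.001, -0.002, -1.0]]
ft_force: [1.6, 0.1, 0.8]
width: 0.574
grip_force: 0.0
```

Request:
servo_tool(moves=[0, 0, 1, 0, 80, 0, 0, 1, 0, 80, 0.1, -0.9, 0.5, 0, 80, 0.1, -0.9, 0, 0, 80, 0, 0, 0, 0, 80])

```text
time_s: 18.25
eef_pos: [0.4686, -0.0335, 0.153]
orientation: [[-0.119, 0.993, 0.004], [0.993, 0.119, -0.002], [-0.002, 0.003, -1.0]]
ft_force: [-0.4, 1.1, -0.6]
width: 0.909
grip_force: 0.0
```

```bash
python3 - <<'E'
from h import *
s=env.get_state();im,D,c,T=snap('wrist'); cv2.imwrite('pics/wrist4.png',im);print(s['eef_pos'])
im2,_,_,_=snap('scene'); cv2.imwrite('pics/scene4.png',cv2.resize(im2[135:245,190:390],None,fx=4,fy=4,interpolation=cv2.INTER_CUBIC))
p=np.array([.4594,.0178]);a=np.radians(8.92);R=np.array([[np.cos(a),-np.sin(a)],[np.sin(a),np.cos(a)]])
uv=np.mgrid[0:640,0:400].reshape(2,-1).T
P=at_depth(c,T,uv,D); d=D[uv[:,1],uv[:,0]];B=(P[:,:2]-p)@R
def rep(n,zlo,zhi,y0,y1,w=.04):
    m=(d>0)&(P[:,2]>zlo)&(P[:,2]<zhi)&(abs(B[:,0])<w)&(B[:,1]>y0)&(B[:,1]<y1)
    if m.sum(): print(n,m.sum(),B[m].min(0),B[m].max(0),np.median(P[m][:,2]),cv2.minAreaRect((B[m]*1000).astype(np.float32)))
rep('bar',.075,.09,-.05,.05,.03);rep('mjaw',.05,.06,-.0,.085);rep('fjaw',.05,.06,.09,.17);rep('tin',.087,.1,.03,.13)
E
```

```text
[ 0.46858879 -0.03353805  0.15300395]
bar 1620 [-0.00209603 -0.0330125 ] [0.0121356  0.03234046] 0.08237045146764142 ((5.013968467712402, -0.3145484924316406), (65.34983825683594, 13.977505683898926), 89.36967468261719)
mjaw 3124 [-2.59039711e-02  3.97807677e-05] [0.03610533 0.07561035] 0.05612469656663699 ((5.05778694152832, 37.92017364501953), (75.63842010498047, 61.93275833129883), 89.7116928100586)
tin 4149 [-0.02251255  0.05737354] [0.03387339 0.09371877] 0.0914271331796834 ((5.408451080322266, 75.11294555664062), (35.42300033569336, 56.518470764160156), 87.89828491210938)
```

View pics/wrist4.png

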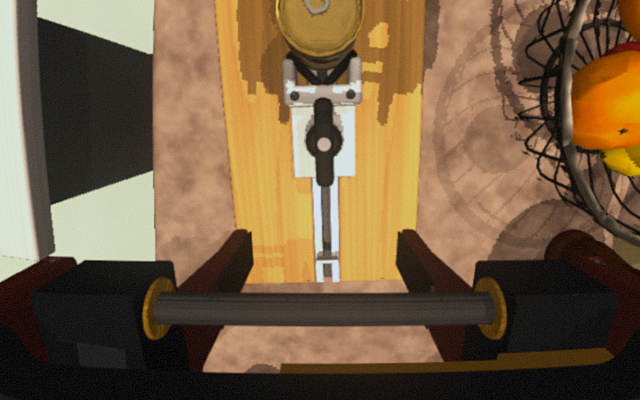

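View pics/scene4.png

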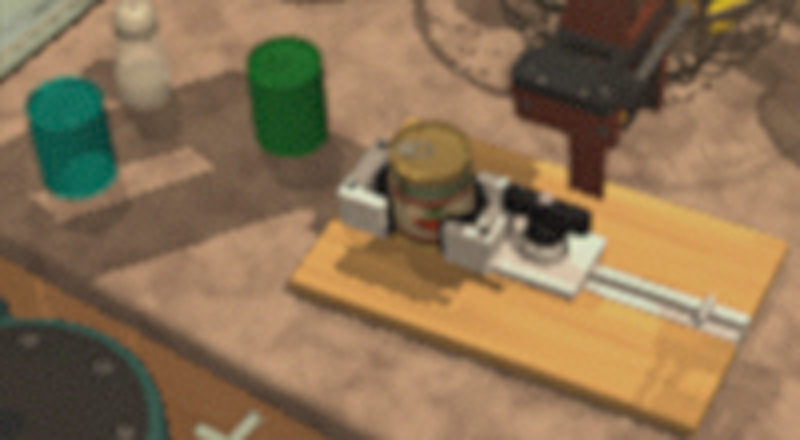

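The tin stands between both jaws at crop (430,180), and its height hasn't changed since seating. The jaw moved 57 mm, and the bar is within about 1° of the rail, so the knob is tight. The gripper is clear, so I'm handing in.

```bash
python3 -c "
from cell import close_job
print(close_job())"
```

```text
the job is handed in; nothing more can be done
None
```

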